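# Vent the seed drying box and hold its stuck lid ajar

## Task

Throw the red-knobbed vent lever of the seed drying box out of its middle notch into the notch on the side of the green disc (never over to the grey disc's side) and leave it there. Then take the blue bar on the lid, pull the stuck lid free of its seal and hold its front edge about 35 mm open, never letting it spring up wider than a hand's breadth, and finish while still holding it there. Leave the other things on the bench where they stand.

Things in the scene. Friction and masses are not known exactly. Their poses are not given: they have to be found in the camera images.
- seed_box: seed drying box fixed to the bench, pale walls, 190 (x) by 240 (y) by 100 mm high, 112 mm with its lid. Origin: on the bench under the middle of the box; its x axis points away from the robot (yaw within 0.28 rad) towards the lid's hinge, y to its left. The white vent valve housing on its right-hand side is part of it
- valve_top (a point): middle of the top of the white valve housing (150 x by 90 y by 54 mm high), 45 mm towards the robot and 191 mm to the right of the box's middle, in the box's axes
- vent_lever: vent lever: 10 mm thick steel rod with a red ball knob 28 mm across on top. Origin on its pivot, 70 mm above the bench, over the valve housing (box frame x -45, y -185 mm); the pivot axis is the box's y, so it leans towards the box's +x (away from the robot) or -x (towards the robot)
- lever_angle (a joint): lean of the vent lever in rad: 0 upright in the middle notch, positive towards the box's +x. Sprung notches at -0.5, 0 and +0.5, end stops at -0.62 and +0.62; once past the crest (about 0.25) it clicks into the next notch by itself and stays. Takes about 3 to 4 N at the knob
- lever_knob (a point): centre of the red ball knob (28 mm across), 85 mm from the pivot; 155 mm above the bench when upright
- green_disc: green disc, 28 mm across, 6 mm thick, fixed on the valve housing at the right of the lever, 55 mm in the box's +x or -x from the lever's pivot: it marks the vent notch, the one on that side. Origin under its centre
- grey_disc: grey disc of the same size on the opposite side of the lever: marks the notch not to be used. Origin under its centre
- lid: white lid, 200 (x) by 250 (y) by 12 mm thick, lying on the box, top at 112 mm. Origin on its hinge axis, which runs along the box's y at x +95, z 100 mm of the box frame (far rim). On its top near the front stands a blue bar handle. It turns up about the hinge
- lid_angle (a joint): opening of the lid in rad: 0 shut, grows as the front edge rises (0.18 rad is 35 mm at the front edge, 195 mm from the hinge). The seal sticks: the pull at the bar peaks at about 12 to 20 N within the first few mm, then drops suddenly to the lid's own weight (about 2 to 4 N at the bar). Let go, it falls back onto the seal
- lid_bar (a point): middle of the blue round bar handle, on its axis: 12 mm thick, 110 mm long along the box's y, on two posts (about 90 mm free between them), 34 mm of air beneath it. When shut it lies 155 mm in front of the hinge and 52 mm above it, 152 mm above the bench
- lid_front (a point): middle of the lid's lower front edge, 195 mm from the hinge, at 100 mm height when shut
- clay_pot: loose terracotta pot, 90 mm wide, 85 mm high, standing left of the drying box; origin under its centre
- amber_bottle: loose amber bottle, 56 mm wide, 115 mm high, standing behind the valve housing; origin under its centre
- seed_tin: loose flat round metal tin, 70 mm wide, 30 mm high, in front of the drying box; origin under its centre
- white_beaker: loose white plastic beaker, 72 mm wide, 90 mm high, left part of the bench; origin under its centre
- black_pot: loose black plastic pot, 100 mm wide, 85 mm high, left part of the bench; origin under its centre
- seed_jar: loose glass jar with green cap, 70 mm wide, 85 mm high, right part of the bench; origin under its centre
- brush: loose potting brush lying on the right part of the bench

How it is judged:
On the way, in this order (a step that is already met when the one before it is completed fails the run):
1. the vent lever sits in the notch on the green disc's side (within 0.08 rad), let go by the robot, the lid still shut (((x of green_disc in the frame of seed_box above -0.045 m and value of joint lever_angle between 0.42 and 0.58 rad) or (x of green_disc in the frame of seed_box below -0.045 m and value of joint lever_angle between -0.58 and -0.42 rad)) and contact force between the arm and vent_lever below 0.1 N and value of joint lid_angle below 0.03 rad), for 0.2 s.
2. the lid is free of its seal and held by the fingers 20 to 55 mm open at its front edge (value of joint lid_angle between 0.1 and 0.29 rad and contact force between the fingers and lid above 1 N), for 0.5 s.
At the end, for the whole second after the job is handed in: The lever rests in the green-marked notch (0.42 to 0.58 rad to that side), untouched; the lid is held still by the fingers (over 1 N of contact) between 0.10 and 0.29 rad, about 20 to 55 mm open at the front edge (all of step 2 and ((x of green_disc in the frame of seed_box above -0.045 m and value of joint lever_angle between 0.42 and 0.58 rad) or (x of green_disc in the frame of seed_box below -0.045 m and value of joint lever_angle between -0.58 and -0.42 rad)) and contact force between the arm and vent_lever below 0.1 N and velocity of joint lid_angle between -0.1 and 0.1 rad/s); the arm keeps its last pose, push and grip.
It fails at once if the lever is thrown towards the grey disc's notch (over 0.3 rad) ((x of green_disc in the frame of seed_box above -0.045 m and value of joint lever_angle below -0.3 rad) or (x of green_disc in the frame of seed_box below -0.045 m and value of joint lever_angle above 0.3 rad)).
It fails at once if the lid springs open wider than about 95 mm (0.5 rad) (value of joint lid_angle above 0.5 rad).
It fails at once if a bystander is moved by more than 30 mm (distance of any of clay_pot, amber_bottle, seed_tin, white_beaker, black_pot, seed_jar, brush from where it was at the start of the episode above 0.03 m).
It also fails if it takes over 38 s, if anything falls off the work surface, if the arm or the gripper's body presses on something with over 40 N, if the wrist force passes 120 N, or if a joint passes its speed limit or range.

## Robot

A 7-joint arm with a two-finger parallel gripper is mounted at the origin on the work surface. World frame = base frame: x ahead of the robot, y to its left, z up, the work surface at z = 0. Lengths are in m, angles in rad, forces in N, time in s.
With the tool pointing down it reaches from about 0.425 to 0.925 m from the base axis. Payload 6.8 kg.
Tool frame: the origin (TCP) lies on the front face of the gripper's body, between the roots of the fingers; the fingertips stand 73 mm ahead of it and the grasp point (between the pads) lies 54 mm ahead of it; z points along the fingers, y is the direction in which the jaws open and shut (so a half turn about z gives the same grasp; the last joint's range is limited). The gripper opens to 85 mm and grips with 20 to 120 N. Pads are 22 mm wide; open, the fingers measure 114 mm over their backs; the gripper's body (76 mm by 85 mm) begins 54 mm behind the grasp point. The pads swing forward as they close: fully open they stand 13 mm farther back than shut.
Start: joints at [1.161, 0.477, 0.022, 1.555, -0.011, 1.109, -0.083], TCP at [0.201, -0.645, 0.304] pointing down, gripper open.
Joint ranges: [-2.96, 2.96], [-0.34, 2.1], [-1.41, 1.46], [0.24, 2.44], [-1.37, 4.51], [0.17, 1.92], [-2.96, 2.96]. Speed limits (rad/s): [2.39, 2.39, 3.14, 3.14, 3.14, 3.14, 3.14].

## Interface

Orientations are given as a rotation vector (axis times angle).
In Python, from bench import * gives the robot as it stands.
- The arm moves only by the tool jog_arm, never from a script. Its argument "plan" is a list of rows, each a list of 2 entries, a list of its own where there are three numbers: the shift along the world's x, y, z in cm, then the turn about the world's z in rad. In form: [[[tx, ty, tz], twist], ...]. A call has 1 to 12 rows; each row shifts and turns the commanded pose from where the row before left it; what a row does not reach is not made up. A row lasts 1/10 s, in which the tool goes at most 50 mm and 8.59 degrees, less where a joint would pass 70% of its speed; a pose out of reach is approached as far as the arm can. A call is refused whole if a number of a shift passes 5 or a number of a turn 0.15, either way. A call with a gripper value outside its range is refused whole. "hand" is the finger opening in cm, from 0 to 8.54, set as the call begins (left out, the last holds). The fingers move at their own pace and stop on an object; "grip_force" is the grip in N (left out, the last holds). Time passes only in rows, so rows that do not move let the fingers close. It gives the time, the measured TCP pose, the force and the opening at its end, in the units of the state.
- get_obs(): the state, without advancing time (a new reading comes with each control period).
- grab_frame(name): name is "scene" or "top"; returns the picture (480x640x3 uint8, red, green, blue); there is no depth.
- get_calibration(name): a dict with "intrinsics" (3x3 intrinsics, pixels), "xyz" and "orientation" of the camera in the world. Camera axes: x right, y down, z forward; pixel columns grow to the right and rows downward; lengths in m; the calibration is good to about 2 mm. A picture is of the moment at which its call begins. get_calibration takes no time and is no camera call.
- hand_in(): hands the job in, once; it reports no verdict.
The state is a dict: "clock": time; "joints": joint angles; "qvel": joint speeds; "tau": joint torques, N m; "tcp_pos": TCP position; "orientation": TCP orientation; "contact_force": force on the tool from outside, world axes, zero at the start; "moment": the same for the moment, N m; "grip_width": finger opening in m.
Only numpy, scipy, OpenCV 4.12 (cv2) and the standard library are available. Lean on these libraries where they do the work, as an engineer would, in place of code of your own. Each camera call takes 0.05 s, during which the arm holds its last target. There are 200 camera calls.

## Working session

There is one attempt and no reset: what is moved stays moved. The work goes in short steps, Python scripts to look and compute and a tool call to move; the robot and the scene stay as the last step left them, time stands still between calls to the robot, and variables do not carry over. Pictures are saved under pics/ and viewed, about 8 in all and at most 12, crops included, and the job is handed in when it is done.

Besides the shell and the picture viewer there is one more tool, called after "Emit:" as a command line: name --argument value ..., lists and objects as JSON in quotes. jog_arm: Moves the arm, as the interface text tells. Its arguments: {"type":"object","properties":{"plan":{"type":"array","items":{"type":"array"}},"hand":{"type":"number"},"grip_force":{"type":"number"}},"required":["plan"]}

```bash
mkdir -p pics; python3 - <<'E'
from bench import *
import cv2
for n in ("scene","top"):
    f=grab_frame(n); cv2.imwrite(f"pics/{n}0.png",f[:,:,::-1]); print(n,get_calibration(n))
print(get_obs())
E
```

```text
scene {'intrinsics': array([[558.11031157,   0.        , 317.27206288],
       [  0.        , 558.11031157, 231.03249939],
       [  0.        ,   0.        ,   1.        ]]), 'xyz': array([ 1.11217883, -0.86647608,  1.03402411]), 'orientation': array([-2.22184458, -0.61723357,  0.26075379])}
top {'intrinsics': array([[483.52990621,   0.        , 319.31632319],
       [  0.        , 483.52990621, 244.68030364],
       [  0.        ,   0.        ,   1.        ]]), 'xyz': array([0.42101277, 0.02841358, 1.30629505]), 'orientation': array([-2.15360794,  2.15510185, -0.18065134])}
{'clock': 0.1, 'joints': array([ 1.16085202,  0.47775392,  0.02235251,  1.55638176, -0.01148311,
        1.10929678, -0.08309019]), 'qvel': array([ 5.34021693e-04, -1.59072876e-03,  6.30023753e-04, -2.25362968e-03,
        4.73765176e-04,  3.48874538e-05,  1.32474083e-03]), 'tau': array([ 4.60111347e-03, -5.97765970e+01,  1.61358599e+00, -2.81954455e+01,
        1.28167245e-02,  5.05425705e-03,  8.95943288e-06]), 'tcp_pos': array([ 0.20052533, -0.64407906,  0.30298625]), 'orientation': array([-3.10422996e+00, -4.72131789e-01,  6.28709788e-04]), 'contact_force': array([ 0.18214427,  1.05606736, -0.13885757]), 'moment': array([-0.03425098,  0.02731384,  0.01698708]), 'grip_width': 0.08546301415540686}
```

View pics/scene0.png

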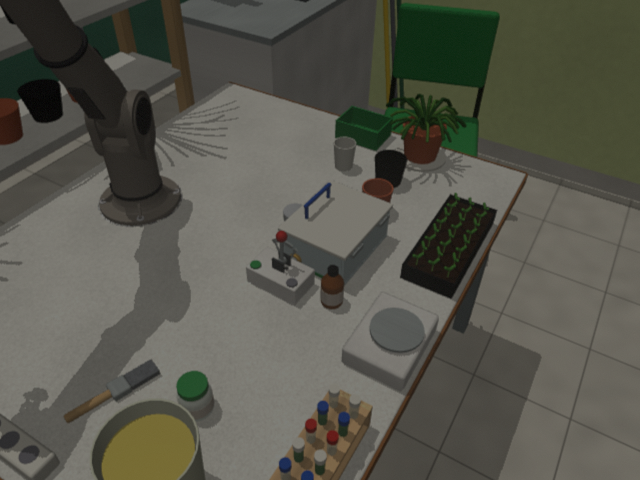

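View pics/top0.png

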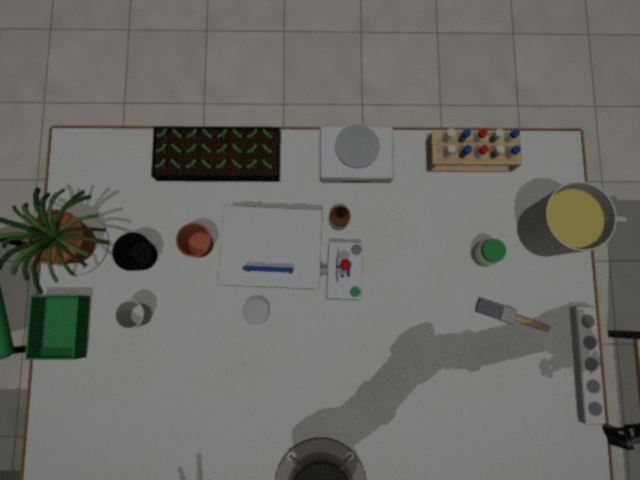

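Scene view: the green disc at (256,265) is on the robot side of the knob at (282,237), and the grey disc is beyond it at (292,283). The top view agrees, with green at (355,292), grey at (356,249), knob at (346,265) and the bar at about (268,269). So the lever has to go towards the robot (box −x). Next I'll measure positions.

```bash
cat > h.py <<'E'
import numpy as np,cv2
from scipy.spatial.transform import Rotation as R
from bench import *
def ray(n,uv):
    c=get_calibration(n); d=np.linalg.inv(c["intrinsics"])@[*uv,1]
    return c["xyz"],R.from_rotvec(c["orientation"]).as_matrix()@d
def plane(n,uv,z):
    o,d=ray(n,uv); return o+d*(z-o[2])/d[2]
def tri(a,b):
    (o1,d1),(o2,d2)=ray("scene",a),ray("top",b)
    s=np.linalg.lstsq(np.c_[d1,-d2],o2-o1,rcond=None)[0]
    p,q=o1+s[0]*d1,o2+s[1]*d2; return (p+q)/2,np.linalg.norm(p-q)
def blob(img,col,box):
    x0,y0,x1,y1=box; h=cv2.cvtColor(img[y0:y1,x0:x1],cv2.COLOR_RGB2HSV); H,S,V=cv2.split(h)
    m={"red":((H<6)|(H>174))&(S>150)&(V>60),"green":(abs(H.astype(int)-65)<20)&(S>120),"blue":(abs(H.astype(int)-112)<12)&(S>120)}[col].astype(np.uint8)
    n,l,st,ce=cv2.connectedComponentsWithStats(m); i=1+st[1:,4].argmax()
    ys,xs=np.nonzero(l==i); pts=np.c_[xs+x0,ys+y0].astype(float)
    return ce[i]+[x0,y0],st[i,4],pts
E
python3 - <<'E'
from h import *
S=cv2.imread("pics/scene0.png")[:,:,::-1].copy();T=cv2.imread("pics/top0.png")[:,:,::-1].copy()
rs,rt=blob(S,"red",(265,220,300,255)),blob(T,"red",(330,250,365,285))
print("knob",rs[:2],rt[:2],tri(rs[0],rt[0]))
g=blob(T,"green",(340,280,370,305));gs=blob(S,"green",(240,255,270,275))
print("green",g[:2],gs[:2],plane("top",g[0],.06),plane("scene",gs[0],.06),tri(gs[0],g[0]))
b=blob(T,"blue",(230,255,310,285));bs=blob(S,"blue",(290,175,340,225))
def ends(p):
    c=p.mean(0);v=np.linalg.svd(p-c,full_matrices=False)[2][0];t=(p-c)@v;return c+v*t.min(),c+v*t.max(),c+v*(t.min()+t.max())/2
print(b[1],bs[1])
for e in ends(b[2]):print("bar",e,plane("top",e,.155))
print("scene bar",ends(bs[2]))
G=cv2.threshold(cv2.cvtColor(T,cv2.COLOR_RGB2GRAY),0,255,0)[1]
cv2.imwrite("pics/crop1.png",cv2.resize(T[190:330,200:400,::-1],None,fx=4,fy=4,interpolation=cv2.INTER_CUBIC))
E
```

```text
knob (array([280.89855072, 235.2173913 ]), np.int32(69)) (array([344.95890411, 264.4109589 ]), np.int32(73)) (array([ 0.54454822, -0.05646644,  0.15227601]), np.float64(0.0011111667825225357))
green (array([354.56862745, 291.47058824]), np.int32(51)) (array([255.04, 264.06]), np.int32(50)) [ 0.48398052 -0.08767448  0.06      ] [ 0.49032474 -0.09400197  0.06      ] (array([ 0.48482374, -0.0880653 ,  0.05208884]), np.float64(0.0011249608999297773))
161 94
bar [243.00925561 267.7504331 ] [0.53582217 0.18673617 0.155     ]
bar [291.05443326 269.53227014] [0.5315346  0.07233133 0.155     ]
bar [267.03184443 268.64135162] [0.53367996 0.12957588 0.155     ]
scene bar (array([329.08949762, 183.09010081]), array([303.01257968, 208.99244544]), array([316.05103865, 196.04127312]))
```

View pics/crop1.png

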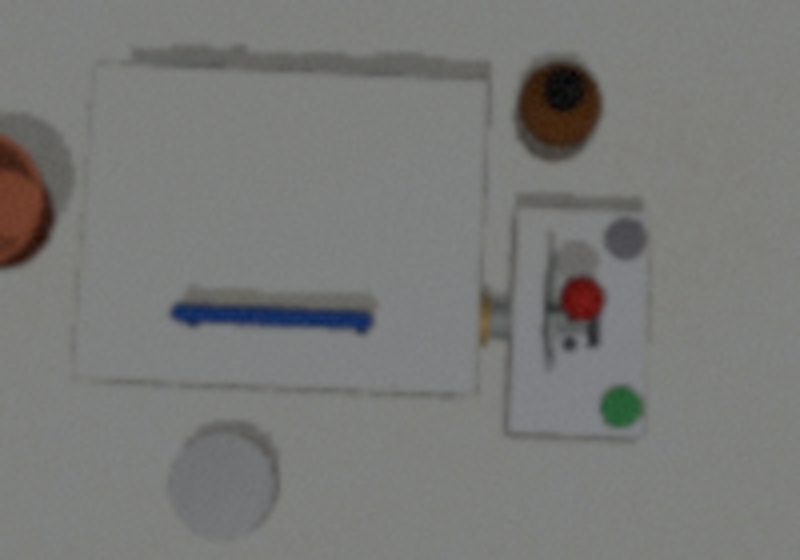

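Crop: the lid and bar are square to each other with a yaw of about −0.04. The knob is at crop (582,298), green at (621,407), and the tin at (223,481) stands clear in front. The knob measures (0.5445, −0.0565, 0.152), against 0.155 expected for its height. The bar plus its known offset predicts (0.542, −0.056), so they agree. I'll go to the far side of the knob with the fingers shut.

Emit:
jog_arm --plan '[[[2.7,4.1,0],0.1],[[2.7,4.1,0],0.1],[[2.7,4.1,0],0.1],[[2.7,4.1,0],0.1],[[2.7,4.1,0],0.1],[[2.7,4.1,0],0.1],[[2.7,4.1,0],0.1],[[2.7,4.1,0],0.1],[[2.7,4.1,0],0.1],[[2.7,4.1,0],0.1],[[2.7,4.1,0],0.1],[[2.7,4.1,0],0.1]]' --hand 0 --grip_force 20

```text
clock: 1.3
tcp_pos: [0.5252, -0.1508, 0.3038]
orientation: [-2.293, -2.148, 0.0]
contact_force: [0.8, -0.9, -0.6]
grip_width: -0.0
```

```bash
python3 - <<'E'
from h import *
o=get_obs();print(o["clock"],o["tcp_pos"],o["joints"],o["grip_width"],o["contact_force"]);print(R.from_rotvec(o["orientation"]).as_matrix().round(3))
E
```

```text
1.3 [ 0.52518407 -0.15078252  0.30380788] [ 0.54223302  0.30284346 -0.45679574  1.83997618  0.15391521  1.0336976
 -0.04080815] -2.719771837584948e-05 [ 0.7956688  -0.86465963 -0.63022776]
[[ 0.065  0.998 -0.   ]
 [ 0.998 -0.065 -0.   ]
 [-0.    -0.    -1.   ]]
```

Emit:
jog_arm --plan '[[[2.5,3.2,0],0.03],[[2.0,3.2,0],0],[[2.0,3.1,0],0],[[0,0,-1],0],[[0,0,-2],0],[[0,0,-2],0],[[0,0,0],0]]'

```text
clock: 2.0
tcp_pos: [0.5876, -0.0582, 0.2507]
orientation: [-2.262, -2.174, 0.007]
contact_force: [0.4, 1.1, -0.1]
grip_width: 0.0001
```

```bash
python3 - <<'E'
from h import *
o=get_obs();print(o["tcp_pos"])
S=grab_frame("scene");T=grab_frame("top")
a=cv2.resize(S[190:310,230:390],(800,600))
cv2.imwrite("pics/c2.png",a[:,:,::-1])
E
```

```text
[ 0.58755818 -0.05821937  0.25069817]
```

View pics/c2.png

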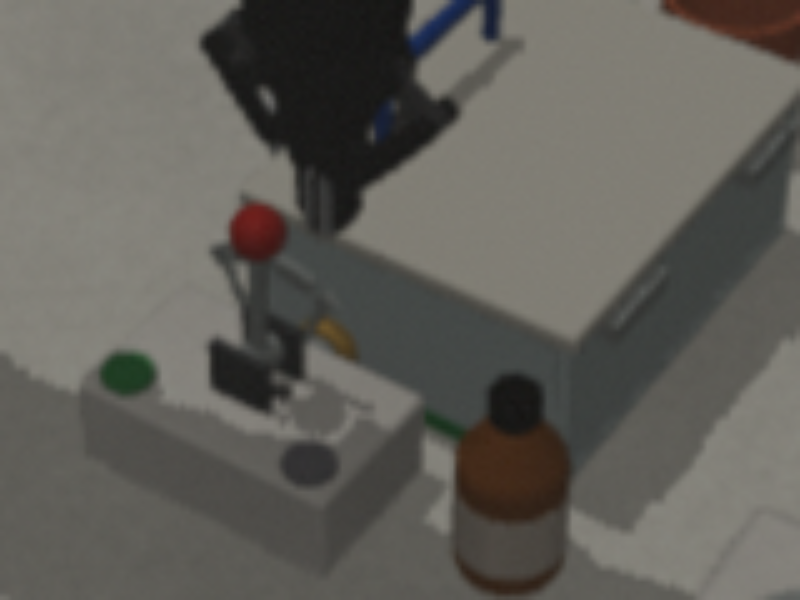

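The shut fingers (crop 325,200) are just beyond the knob (258,232) and well clear of the bottle. I'll lower them and push gently towards the robot.

Emit:
jog_arm --plan '[[[0,0,-1.7],0],[[0,0,-1.7],0],[[0,0,0],0],[[-0.8,0,0],0],[[-0.8,0,0],0],[[-0.6,0,0],0],[[-0.6,0,0],0],[[0,0,0],0]]'

```text
clock: 2.9
tcp_pos: [0.5616, -0.0574, 0.221]
orientation: [2.263, 2.177, 0.002]
contact_force: [0.3, -0.6, -0.5]
grip_width: -0.0004
```

Emit:
jog_arm --plan '[[[-0.5,0,0],0],[[-0.5,0,0],0],[[-0.5,0,0],0],[[0,0,0],0],[[0,0,0],0]]'

```text
clock: 3.4
tcp_pos: [0.5456, -0.0578, 0.2192]
orientation: [-2.263, -2.177, 0.003]
contact_force: [-0.3, 0.0, -0.6]
grip_width: 0.0
```

```bash
python3 - <<'E'
from h import *
o=get_obs();print(o["tcp_pos"],o["contact_force"])
S=grab_frame("scene");T=grab_frame("top")
b=blob(S,"red",(240,220,300,270));print(b[:2],plane("scene",b[0],.1446))
a=cv2.resize(S[190:310,230:390],(800,600))
cv2.imwrite("pics/c3.png",a[:,:,::-1])
E
```

```text
[ 0.54563215 -0.05775966  0.21918492] [-0.33160926  0.00895881 -0.63444514]
(array([269.87096774, 232.30645161]), np.int32(62)) [ 0.51169072 -0.05415422  0.1446    ]
```

View pics/c3.png

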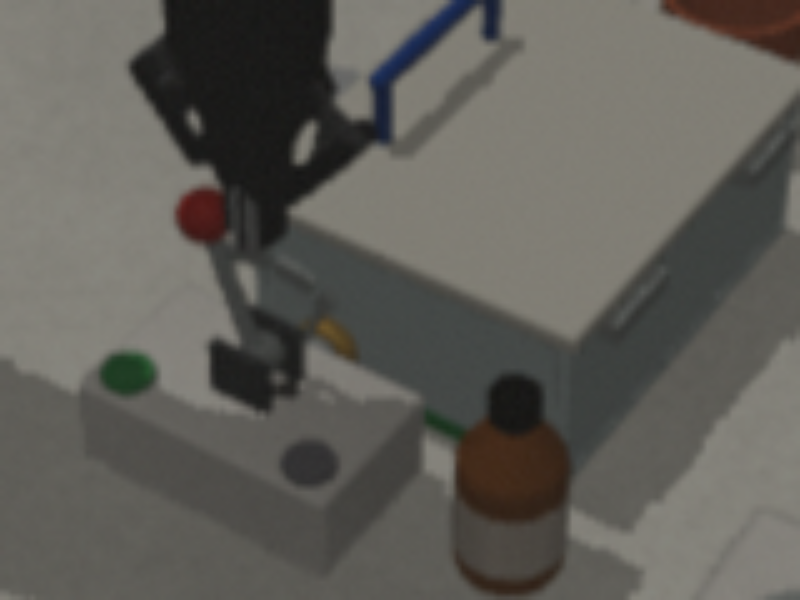

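The knob (crop 203,215) leans to the green side with the fingers just behind it. I estimate about −0.4 to −0.5 rad. I'll nudge it a few mm more, then back off and check.

Emit:
jog_arm --plan '[[[-0.5,0,0],0],[[-0.2,0,0],0],[[0,0,0],0],[[2,0,0],0],[[2,0,0],0],[[0,0,3],0],[[0,0,4],0],[[0,0,3],0],[[0,0,0],0],[[0,0,0],0]]'

```text
clock: 4.5
tcp_pos: [0.5798, -0.0575, 0.3204]
orientation: [2.264, 2.177, 0.001]
contact_force: [-0.0, 0.1, -1.5]
grip_width: -0.0
```

```bash
python3 - <<'E'
from h import *
o=get_obs();print(o["clock"],o["tcp_pos"],o["contact_force"])
S=grab_frame("scene")
b=blob(S,"red",(240,220,300,270));print(b[:2])
up=plane("scene",(280.9,235.2),.155)
for a in (.3,.4,.5,.6):
    z=.07+.085*np.cos(a); print(a,(plane("scene",b[0],z)-up)[:2], -.085*np.sin(a))
cv2.imwrite("pics/c4.png",cv2.resize(S[150:310,220:390],(640,602)[:1]+(600,))[:,:,::-1])
T=grab_frame("top"); b=blob(T,"red",(320,250,370,300)); print(b[:2],plane("top",b[0],.145))
E
```

```text
4.5 [ 0.57977202 -0.05751478  0.32041099] [-0.02510554  0.09001899 -1.51972487]
(array([269., 232.]), np.int32(69))
0.3 [-0.03294039 -0.00179803] -0.025119217566213863
0.4 [-0.03491525  0.00086226] -0.0331005590962353
0.5 [-0.03742037  0.00423683] -0.04075117078135726
0.6 [-0.0404307   0.00829196] -0.04799461023857801
(array([344.54794521, 278.45205479]), np.int32(73)) [ 0.51093152 -0.05600825  0.145     ]
```

```bash
python3 - <<'E'
from h import *
S=grab_frame("scene");T=grab_frame("top")
T0=cv2.imread("pics/top0.png")[:,:,::-1].copy();S0=cv2.imread("pics/scene0.png")[:,:,::-1].copy()
for im,bx,n in((T0,(320,250,370,300),"top"),(T,(320,250,370,300),"top"),(S0,(240,220,300,270),"scene"),(S,(240,220,300,270),"scene")):
    b=blob(im,"red",bx); (c,r)=cv2.minEnclosingCircle(b[2].astype(np.float32)); print(n,b[0],c,r)
t=cv2.resize(T[225:315,310:380],(467,600),interpolation=cv2.INTER_CUBIC)
s=cv2.resize(S[215:305,240:290],(333,600),interpolation=cv2.INTER_CUBIC)
cv2.imwrite("pics/c5.png",np.hstack([t,s])[:,:,::-1])
# predicted knob pixels vs lean from pivot
def proj(n,p):
    c=get_calibration(n);q=R.from_rotvec(c["orientation"]).as_matrix().T@(np.array(p)-c["xyz"]);q=c["intrinsics"]@q;return q[:2]/q[2]
for a in (0,.35,.4,.45,.5,.55):
    p=[.543-.085*np.sin(a),-.0565+.0031*np.sin(a),.07+.085*np.cos(a)]
    print(a,proj("top",p).round(1),proj("scene",p).round(1))
E
```

```text
top [344.95890411 264.4109589 ] (345.0, 264.5) 4.924529075622559
top [344.59722222 278.44444444] (344.8953552246094, 278.4534912109375) 4.925860404968262
scene [280.89855072 235.2173913 ] (281.0, 235.5) 4.717090606689453
scene [269.05714286 232.04285714] (269.19232177734375, 232.1923065185547) 4.731015205383301
0 [344.9 264.7] [280.1 234.2]
0.35 [344.4 277.1] [270.2 231.3]
0.4 [344.4 278.8] [268.9 231.2]
0.45 [344.3 280.4] [267.7 231.1]
0.5 [344.2 282.1] [266.4 231.1]
0.55 [344.1 283.7] [265.2 231.3]
```

View pics/c5.png

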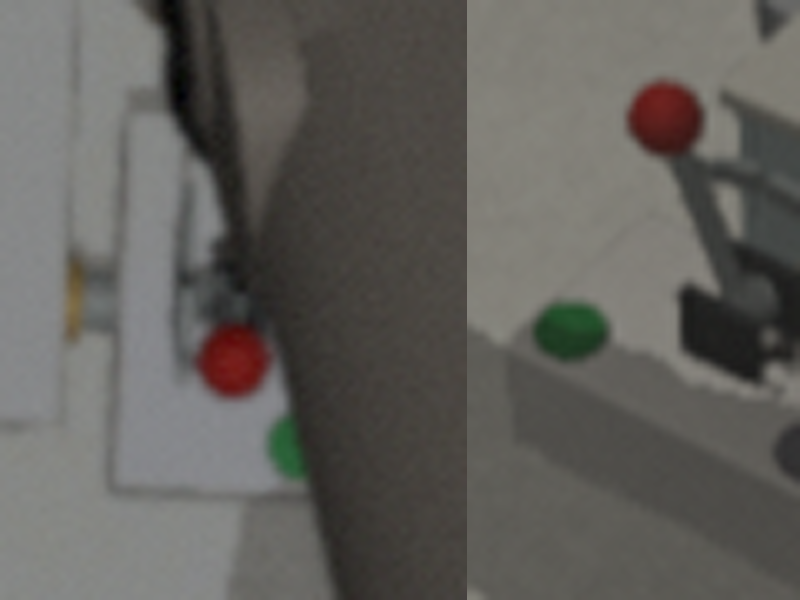

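The knob moved about 33 mm (top 14.0 px, scene 11.9 px), which puts the lean at about −0.41. It's past the crest but short of −0.5 and borderline, so I'll push roughly 6–8 mm further.

Emit:
jog_arm --plan '[[[0,0,-4],0],[[0,0,-4],0],[[0,0,-3],0],[[0,0,0],0],[[-1.5,0,0],0],[[-1.5,0,0],0],[[-1,0,0],0],[[-0.3,0,0],0],[[-0.3,0,0],0],[[0,0,0],0],[[0,0,0],0]]'

```text
clock: 5.8
tcp_pos: [0.5341, -0.0575, 0.2101]
orientation: [2.264, 2.177, 0.001]
contact_force: [-0.8, 0.6, 0.1]
grip_width: -0.0002
```

```bash
cat > lev.py <<'E'
from h import *
o=get_obs();print(o["clock"],o["tcp_pos"],o["contact_force"])
for n,bx,c in(("top",(320,250,370,300),1),("scene",(240,220,300,270),0)):
    try:
        b=blob(grab_frame(n),"red",bx);print(n,b[:2],"lean",(b[0][1]-264.41)/35.0 if c else (280.9-b[0][0])/27.6)
    except Exception as e: print(n,e)
E
python3 lev.py
```

```text
5.8 [ 0.53411708 -0.05748946  0.2101423 ] [-0.83348595  0.6150459   0.08042727]
top attempt to get argmax of an empty sequence
scene (array([265.84615385, 232.01538462]), np.int32(65)) lean 0.5454292084726851
```

Emit:
jog_arm --plan '[[[2,0,0],0],[[2,0,0],0],[[0,0,3],0],[[0,0,4],0],[[0,0,2],0],[[0,0,0],0]]'

```text
clock: 6.5
tcp_pos: [0.5755, -0.0572, 0.3033]
orientation: [2.261, 2.175, 0.007]
contact_force: [0.3, -0.4, -0.4]
grip_width: 0.0001
```

```bash
python3 lev.py
```

```text
6.5 [ 0.57554795 -0.05722357  0.30330442] [ 0.32197368 -0.44703441 -0.371754  ]
top (array([344.20289855, 282.79710145]), np.int32(69)) lean 0.5253457556935814
scene (array([266., 232.]), np.int32(69)) lean 0.5398550724637673
```

The lever now reads about −0.51 to −0.54 with the arm clear, and both views agree that it is inside the notch window. Now to the bar, with the gripper open.

Emit:
jog_arm --plan '[[[-0.8,3.7,0],0],[[-0.8,3.7,0],0],[[-0.8,3.8,0],0],[[-0.8,3.8,0],0],[[-0.9,3.7,0],0],[[0,0,0],0],[[0,0,-3],0],[[0,0,-3],0],[[0,0,-2],0],[[0,0,-1.7],0],[[0,0,0],0],[[0,0,0],0]]' --hand 8.5

```text
clock: 7.8
tcp_pos: [0.5323, 0.1291, 0.2022]
orientation: [-2.264, -2.177, 0.002]
contact_force: [0.4, -0.3, 0.2]
grip_width: 0.085
```

```bash
python3 lev.py; python3 - <<'E'
from h import *
S=grab_frame("scene")
cv2.imwrite("pics/c6.png",cv2.resize(S[150:270,240:400],(800,600),interpolation=cv2.INTER_CUBIC)[:,:,::-1])
E
```

```text
7.8 [0.53232851 0.12905845 0.20223686] [ 0.41633347 -0.34677253  0.21824525]
top (array([344.14705882, 282.79411765]), np.int32(68)) lean 0.5252605042016805
scene (array([266.09375, 232.0625 ]), np.int32(64)) lean 0.5364583333333325
```

View pics/c6.png

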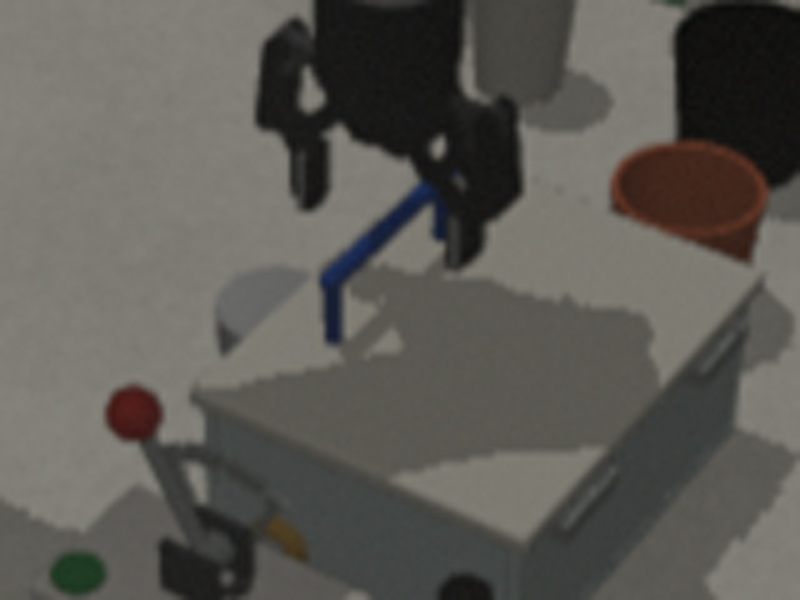

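The open fingers (crop 310,180 and 465,240) straddle the blue bar, and the lever still leans to the green side. Closing now.

Emit:
jog_arm --plan '[[[0.1,0,0],0],[[0,0,0],0],[[0,0,0],0],[[0,0,0],0],[[0,0,0],0],[[0,0,0],0],[[0,0,0],0],[[0,0,0],0]]' --hand 0 --grip_force 80

```text
clock: 8.75
tcp_pos: [0.5361, 0.1293, 0.2036]
orientation: [2.263, 2.175, 0.007]
contact_force: [8.1, 0.4, -3.2]
grip_width: 0.0097
```

It has gripped something 9.7 mm wide, which fits the bar, with a +8 N side load. I'll move +3 mm in x to relieve that, then pull slowly.

Emit:
jog_arm --plan '[[[0.2,0,0],0],[[0.1,0,0],0],[[0,0,0.1],0],[[0,0,0.1],0],[[0,0,0.1],0],[[0,0,0],0]]'

```text
clock: 9.35
tcp_pos: [0.5367, 0.1293, 0.2043]
orientation: [-2.264, -2.177, -0.0]
contact_force: [7.4, 2.8, -14.3]
grip_width: 0.0093
```

Emit:
jog_arm --plan '[[[0.05,0,0.1],0],[[0.05,0,0.1],0],[[0.05,0,0.1],0],[[0.05,0,0.1],0],[[0,0,0],0]]'

```text
clock: 9.85
tcp_pos: [0.5386, 0.1293, 0.2098]
orientation: [-2.264, -2.177, 0.001]
contact_force: [3.4, 0.4, -6.3]
grip_width: 0.0096
```

The seal has broken: the pull peaked near 14 N and is now about 6 N. I'll follow the arc to about 27 mm rise at the bar.

Emit:
jog_arm --plan '[[[0.1,0,0.3],0],[[0.1,0,0.3],0],[[0.1,0,0.3],0],[[0.15,0,0.3],0],[[0.15,0,0.3],0],[[0.15,0,0.3],0],[[0.1,0,0.2],0],[[0,0,0],0],[[0,0,0],0],[[0,0,0],0]]'

```text
clock: 10.85
tcp_pos: [0.5475, 0.129, 0.23]
orientation: [2.264, 2.177, -0.0]
contact_force: [5.7, -2.2, -6.2]
grip_width: 0.0093
```

```bash
python3 lev.py; python3 - <<'E'
from h import *
S=grab_frame("scene")
cv2.imwrite("pics/c7.png",cv2.resize(S[150:270,240:400],(800,600),interpolation=cv2.INTER_CUBIC)[:,:,::-1])
E
```

```text
10.85 [0.54745133 0.12895058 0.23004825] [ 5.69558754 -2.19124319 -6.18046105]
top (array([344.02898551, 282.86956522]), np.int32(69)) lean 0.5274161490683225
scene (array([266.12307692, 232.12307692]), np.int32(65)) lean 0.5353957636566313
```

View pics/c7.png

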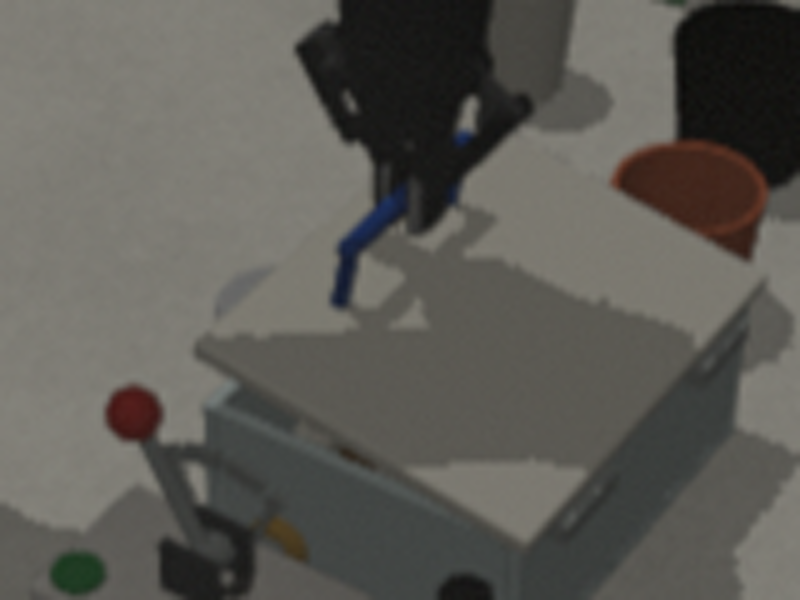

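The lid's near front corner rose from crop (200,392) to (198,345). That's about 32 mm, or about 0.16 rad, and the 26 mm bar rise gives 0.17 rad, so the two agree. The bar is in the fingers and the lever is unchanged. I'll hold briefly and hand in.

Emit:
jog_arm --plan '[[[0,0,0],0],[[0,0,0],0],[[0,0,0],0],[[0,0,0],0],[[0,0,0],0],[[0,0,0],0],[[0,0,0],0],[[0,0,0],0]]'

```text
clock: 11.8
tcp_pos: [0.5474, 0.129, 0.23]
orientation: [2.264, 2.177, -0.0]
contact_force: [5.2, -1.0, -6.4]
grip_width: 0.0095
```

```bash
python3 lev.py; python3 -c "
from bench import *
o=get_obs();print(o['grip_width'],abs(o['qvel']).max());print(hand_in())"
```

```text
11.8 [0.5474471  0.12897175 0.23004666] [ 5.21009097 -0.98382742 -6.40658978]
top (array([344.13235294, 282.79411765]), np.int32(68)) lean 0.5252605042016805
scene (array([266.12307692, 232.12307692]), np.int32(65)) lean 0.5353957636566313
0.009368857105508957 0.001156895080031098
the job is handed in; nothing more can be done
None
```

The lever is in the green disc's notch, on the robot's side. The lid is free of its seal and held by its bar about 32 mm open at the front edge. I handed the job in at about 12 s; no verdict is reported.

- **Lever:** the first push left it at about −0.41 rad, short of the notch, so I pushed it again before touching the lid. At the end it read −0.53 rad in the top view and −0.54 in the scene view; allowing for the pivot position it is about −0.51 to −0.54. The allowed range is −0.42 to −0.58, and the arm was clear of it.
- **Lid:** the seal gave way after a pull of about 14 N, the highest I read. The opening is about 0.16 rad from the picture and 0.17 rad from the bar's rise, so the two agree. The arm was still and the bar was in the fingers, with about 6 N of load on it.
- **Disagreements:** the grip width read 9.4 mm on the 12 mm bar, and about 5 N of sideways load remained on it. I left both as they were because the hold was steady.
- **Other things:** the arm stayed clear of them and the pictures showed nothing disturbed, but I did not measure their positions again at the end.

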